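# Lay out bearings and nuts on their inspection pads

### The job

Lay out the pump parts for inspection: set each of the two ball bearings flat in the middle of a round pad, the larger bearing on the larger round pad and the smaller on the smaller, and each of the two hex nuts flat in the middle of a six-sided pad, again larger on larger and smaller on smaller. Leave the brass fitting and the steel coupling that stand among them where they are.

Things in the scene. Friction and masses are not known exactly. Their poses are not given: they have to be found in the camera images.
- bearing_large_center (a point): the larger ball bearing, a bright steel ring lying flat, 62 mm in diameter, 16 mm high; this point is its centre, half-way up; its z axis is the bearing's axis. Take it across the outer ring (its centre cannot be entered)
- bearing_small_center (a point): the smaller ball bearing, a bright steel ring lying flat, 52 mm in diameter, 16 mm high; this point is its centre, half-way up; its z axis is the bearing's axis. Take it across the outer ring (its centre cannot be entered)
- nut_large_center (a point): the larger steel hex nut, lying flat, 30 mm across flats (34 mm across corners), 18 mm high; this point is its centre, half-way up; z is its axis, and its x axis is square to a pair of flats (further pairs every 60 degrees)
- nut_small_center (a point): the smaller steel hex nut, lying flat, 24 mm across flats (27 mm across corners), 14 mm high; this point is its centre, half-way up; z is its axis, and its x axis is square to a pair of flats (further pairs every 60 degrees)
- round_pad_large_top (a point): a fixed metal pad with a black rubber facing, 10 mm high over all, round, 90 mm in diameter, the larger of the two round pads; this point is the centre of its top face, z up
- round_pad_small_top (a point): a fixed metal pad with a black rubber facing, 10 mm high over all, round, 74 mm in diameter, the smaller of the two round pads; this point is the centre of its top face, z up
- hex_pad_large_top (a point): a fixed metal pad with a black rubber facing, 10 mm high over all, six-sided, 64 mm across flats, 74 mm across corners, the larger of the two six-sided pads; this point is the centre of its top face, z up
- hex_pad_small_top (a point): a fixed metal pad with a black rubber facing, 10 mm high over all, six-sided, 46 mm across flats, 53 mm across corners, the smaller of the two six-sided pads; this point is the centre of its top face, z up
- fitting_center (a point): a brass threaded fitting standing upright among the parts, about 27 mm across, 36 mm high, loose, to be left alone; this point is its centre, half-way up, z up
- coupling_center (a point): a steel quick coupling standing upright among the parts, 34 mm across, 47 mm high, loose, to be left alone; this point is its centre, half-way up, z up

How it is judged:
At the end, for the whole second after the job is handed in: Each bearing and nut lies flat (within 0.12 rad) and at rest on its own pad (bearings round, nuts six-sided, larger on larger, smaller on smaller), centre within 12 mm of the pad's centre; the fitting and coupling stand upright within 30 mm of where they were (horizontal distance between bearing_large_center and round_pad_large_top below 0.012 m and z of bearing_large_center in the frame of round_pad_large_top between 0.004 and 0.012 m and angle between the z axis of bearing_large_center and the z axis of round_pad_large_top, either way round below 0.12 rad and linear speed of each of bearing_large, bearing_small, nut_large, nut_small below 0.02 m/s and horizontal distance between bearing_small_center and round_pad_small_top below 0.012 m and z of bearing_small_center in the frame of round_pad_small_top between 0.004 and 0.012 m and angle between the z axis of bearing_small_center and the z axis of round_pad_small_top, either way round below 0.12 rad and horizontal distance between nut_large_center and hex_pad_large_top below 0.012 m and z of nut_large_center in the frame of hex_pad_large_top between 0.005 and 0.013 m and angle between the z axis of nut_large_center and the z axis of hex_pad_large_top, either way round below 0.12 rad and horizontal distance between nut_small_center and hex_pad_small_top below 0.012 m and z of nut_small_center in the frame of hex_pad_small_top between 0.003 and 0.011 m and angle between the z axis of nut_small_center and the z axis of hex_pad_small_top, either way round below 0.12 rad and distance of each of fitting_center, coupling_center from where it was at the start of the episode below 0.03 m and angle between each of fitting_center, coupling_center's own z axis and vertical below 0.2 rad); the robot touches nothing.
It fails at once if the brass fitting is pushed away or knocked over (distance of fitting_center from where it was at the start of the episode above 0.03 m or angle between fitting_center's own z axis and vertical above 0.5 rad).
It fails at once if the steel coupling is pushed away or knocked over (distance of coupling_center from where it was at the start of the episode above 0.03 m or angle between coupling_center's own z axis and vertical above 0.5 rad).
It also fails if it takes over 115 s, if anything falls off the work surface, if the arm or the gripper's body presses on something with over 40 N, if the wrist force passes 120 N, or if a joint passes its speed limit or range.

### The arm

A 7-joint arm with a two-finger parallel gripper is mounted at the origin on a cart in front of the work surface, level with it; the furniture and walls round the work are solid. World frame = base frame: x ahead of the robot, y to its left, z up, the work surface at z = 0. Lengths are in m, angles in rad, forces in N, time in s.
With the tool pointing down it reaches from about 0.425 to 0.925 m from the base axis. Payload 6.8 kg.
Tool frame: the origin (TCP) lies at the very end of the fingers, on their centre line; the grasp point (between the pads) lies 19 mm behind it; z points along the fingers, y is the line along which they close (so a half turn about z gives the same grasp; the last joint's range is limited). The gripper opens to 85 mm and grips with 20 to 120 N. Pads are 22 mm wide; open, the fingers measure 114 mm over their backs; the gripper's body (76 mm by 85 mm) begins 54 mm behind the grasp point. The pads swing forward as they close: fully open they stand 13 mm farther back than shut.
Start: joints at [-1.255, 0.477, 0.022, 1.555, -0.011, 1.109, -0.083], TCP at [0.278, 0.615, 0.196] pointing down, gripper open.
Joint ranges: [-2.96, 2.96], [-0.34, 2.1], [-1.41, 1.46], [0.24, 2.44], [-1.37, 4.51], [0.17, 1.92], [-2.96, 2.96]. Speed limits (rad/s): [2.39, 2.39, 3.14, 3.14, 3.14, 3.14, 3.14].

### API

Orientations are given as a unit quaternion [w, x, y, z].
In Python, from station import bot gives the robot as it stands.
- The arm moves only by the tool jog_arm, never from a script. Its argument "motion" is a list of rows, each a list of 7 numbers: the turn, a rotation vector about the tool's x, y, z in rad, then the shift along the tool's x, y, z in mm, then the finger opening in mm, from 0 to 85.4. A call has 1 to 10 rows; each row is the pose to reach, as a shift and turn from the pose commanded when the call began, along the tool's axes at that moment; what a row does not reach only later rows make up. A row lasts 1/8 s, in which the tool goes at most 62.5 mm and 10.7 degrees, less where a joint would pass 70% of its speed; a pose out of reach is approached as far as the arm can. A call with a gripper value outside its range is refused whole. The fingers move at their own pace and stop on an object; "grip_force" is the grip in N (left out, the last holds). Time passes only in rows, so rows that repeat a pose let the fingers close. It gives the time, the measured TCP pose, the force, the opening and the grip force at its end, in the units of the state.
- bot.get_obs(): the state, without advancing time (a new reading comes with each control period).
- bot.read_camera(name): name is "side" or "top" or "wrist"; returns a dict with "pixels" (480x640x3 uint8, red, green, blue), "camera_matrix" (3x3 intrinsics, pixels), "distortion" ([k1, k2, p1, p2, k3] as OpenCV has them; the pictures are not rectified), "T" (4x4, takes a point from camera to world coordinates); the wrist camera has in their place "tool_from_camera" (4x4, takes a point from camera to tool coordinates, whose origin is the TCP and whose axes are the flange's). Camera axes: x right, y down, z forward; pixel columns grow to the right and rows downward; lengths in m; the calibration is good to about 2 mm. A picture is of the moment at which its call begins: read the wrist's pose just before it. There is no depth.
- bot.hand_in(): hands the job in; it is judged then, once.
Trained networks look in a picture, given as the dict that the camera call returned (one of the last four; its "shot" number tells which), for a name from the list of things; names that differ only in an ending like _2 or _b are one class to them, and where a whole thing is asked for, a point or a joint stands for the part that bears it (a point fixed in the world has none). Each returns a list of dicts, best first, with "score" (0 to 1); they miss things now and then, are a little off and sometimes report something else, mostly with a low value. They report only what shows in the picture. A call takes as long as a camera call.
- bot.spot_in(thing, picture): "xy" ([column, row] in pixels, amid what is visible of it).
- bot.tip_of(thing, picture): "xy" ([column, row] in pixels: a listed point, or the origin of a listed thing).
The state is a dict: "t": time; "q": joint angles; "joint_vel": joint speeds; "joint_torque": joint torques, N m; "eef_pos": TCP position; "tool_rot": TCP orientation; "contact_force": force on the tool from outside, world axes, zero at the start; "torque": the same for the moment, N m; "gripper_width": opening from 0.0 (shut) to 1.0 (fully open); "grasp_force": force on a finger pad.
Only numpy, scipy, OpenCV 4.12 (cv2) and the standard library are available. Lean on these libraries where they do the work, as an engineer would, in place of code of your own. Each camera call takes 0.05 s, during which the arm holds its last target. There are 200 camera calls.

## Working session

There is one attempt and no reset: what is moved stays moved. The work goes in short steps, Python scripts to look and compute and a tool call to move; the robot and the scene stay as the last step left them, time stands still between calls to the robot, and variables do not carry over. Pictures are saved under pics/ and viewed, at most 14 in all, crops included, and the job is handed in when it is done.

Besides the shell and the picture viewer there is one more tool, called after "Emit:" by a JSON object that holds its "api" and its "payload", one argument or row to a line. jog_arm: Moves the arm, as the interface text tells. Its arguments: {"type":"object","properties":{"motion":{"type":"array"},"grip_force":{"type":"number"}},"required":["motion"]}

```bash
ls; mkdir -p pics; cat > h.py <<'E'
import numpy as np, cv2
from station import bot
from scipy.spatial.transform import Rotation as R
def rotq(q): return R.from_quat([q[1],q[2],q[3],q[0]])
def camT(p,obs=None):
    if "T" in p: return np.array(p["T"])
    M=np.eye(4);M[:3,:3]=rotq(obs["tool_rot"]).as_matrix();M[:3,3]=obs["eef_pos"]
    return M@np.array(p["tool_from_camera"])
def ray(p,xy,z,obs=None):
    T=camT(p,obs)
    u=cv2.undistortPoints(np.array([[xy]],float),np.array(p["camera_matrix"]),np.array(p["distortion"]))[0,0]
    d=T[:3,:3]@np.array([u[0],u[1],1]);o=T[:3,3]
    return (o+d*(z-o[2])/d[2])[:2]
Z=dict(bearing_large_center=.008,bearing_small_center=.008,nut_large_center=.009,nut_small_center=.007,round_pad_large_top=.01,round_pad_small_top=.01,hex_pad_large_top=.01,hex_pad_small_top=.01,fitting_center=.018,coupling_center=.0235)
def save(p,n): cv2.imwrite("pics/"+n,p["pixels"][:,:,::-1])
E
python3 - <<'E'
from h import *
o=bot.get_obs();print(o)
for c in ["top","side"]:
    p=bot.read_camera(c);save(p,c+"0.png")
    print(c,camT(p)[:3,3])
    for n,z in Z.items():
        print(n,[(np.round(d["xy"]).astype(int).tolist(),round(d["score"],2),ray(p,d["xy"],z).round(3).tolist()) for d in bot.tip_of(n,p)[:3]])
E
```

```text
pics
{'t': 0.0, 'q': array([-1.25512895,  0.47782225,  0.02234821,  1.55645794, -0.01152395,
        1.1093104 , -0.08308231]), 'joint_vel': array([ 1.74096939e-04, -2.44978303e-03, -1.01780778e-03,  9.84414497e-05,
        2.60789502e-05,  7.43061964e-04, -1.82670409e-04]), 'joint_torque': array([-3.98763382e-05, -5.96450937e+01,  1.60707179e+00, -2.81196374e+01,
        1.22513555e-02,  9.20812832e-03,  1.02822770e-05]), 'eef_pos': array([0.27730069, 0.61467794, 0.19500836]), 'tool_rot': array([-1.36287289e-04,  2.10291473e-01,  9.77638288e-01, -9.24943961e-04]), 'contact_force': array([-0.28189924, -0.90681203,  0.1822448 ]), 'torque': array([ 0.02344591, -0.05137758, -0.02425954]), 'grasp_force': 0.0, 'gripper_width': 0.9947518756066775}
top [0.38469777 0.11588214 1.07775737]
bearing_large_center [([308, 239], 0.84, [0.501, 0.122])]
bearing_small_center [([443, 243], 0.62, [0.493, -0.13])]
nut_large_center [([302, 182], 0.48, [0.609, 0.134])]
nut_small_center [([378, 242], 0.42, [0.495, -0.008])]
round_pad_large_top [([384, 176], 0.78, [0.621, -0.021])]
round_pad_small_top [([230, 309], 0.94, [0.37, 0.265])]
hex_pad_large_top [([448, 199], 0.71, [0.577, -0.141])]
hex_pad_small_top [([255, 189], 0.77, [0.594, 0.221])]
fitting_center []
coupling_center [([250, 241], 0.74, [0.496, 0.229])]
side [0.33038497 0.83888063 0.46271742]
bearing_large_center [([314, 261], 0.62, [0.5, 0.122])]
bearing_small_center [([341, 209], 0.53, [0.49, -0.127])]
nut_large_center [([260, 257], 0.45, [0.609, 0.133]), ([315, 262], 0.22, [0.498, 0.126])]
nut_small_center [([328, 232], 0.59, [0.498, -0.002])]
round_pad_large_top [([277, 221], 0.61, [0.623, -0.029])]
round_pad_small_top [([375, 313], 0.78, [0.366, 0.264])]
hex_pad_large_top [([307, 205], 0.77, [0.577, -0.126])]
hex_pad_small_top []
fitting_center [([231, 342], 0.78, [0.566, 0.385])]
coupling_center [([306, 286], 0.92, [0.49, 0.231])]
```

View pics/top0.png

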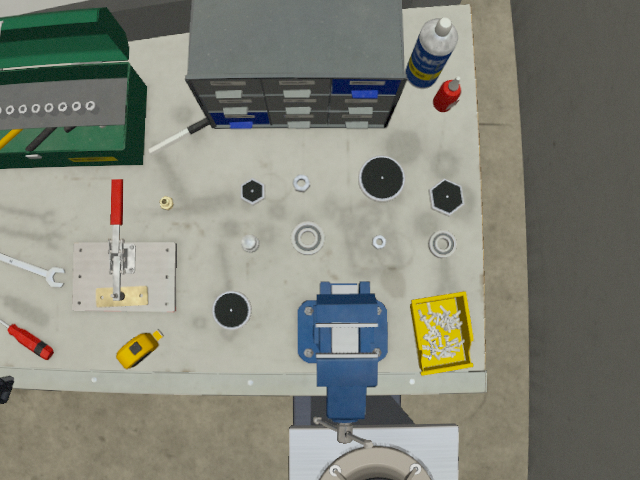

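View pics/side0.png

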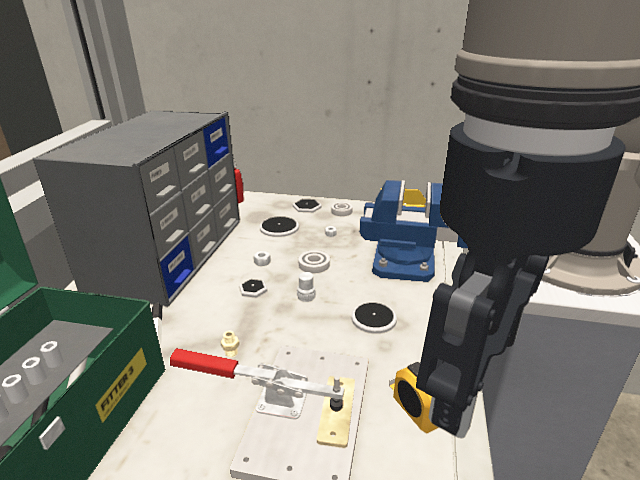

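Both pictures agree with the networks: pads, bearings and nuts lie at x 0.37–0.62, the vice is at about (0.36, 0.06), the coupling at top pixel (250,243) and the fitting at (166,203). I'll go to an overview with the wrist camera.

Emit:
{"api": "jog_arm", "payload": {
  "motion": [
    [0,0,0.1,0,0,-60,85],
    [0,0,1.05,-435,-423,-155,85],
    [0,0,1.05,-435,-423,-155,85],
    [0,0,1.05,-435,-423,-155,85],
    [0,0,1.05,-435,-423,-155,85],
    [0,0,1.05,-435,-423,-155,85],
    [0,0,1.05,-435,-423,-155,85],
    [0,0,1.05,-435,-423,-155,85],
    [0,0,1.05,-435,-423,-155,85],
    [0,0,1.05,-435,-423,-155,85]
  ],
  "grip_force": 40
}}

```text
t: 2.35
eef_pos: [0.4818, 0.0964, 0.3437]
tool_rot: [0.0, 0.672, 0.741, 0.001]
contact_force: [0.6, 0.3, 0.4]
gripper_width: 0.997
grasp_force: 0.0
```

```bash
cat >> h.py <<'E'
def go(x,y,z,psi=None,turnnear=True):
    """row to reach TCP xyz with tool y axis at world angle psi (mod pi)"""
    o=bot.get_obs();r=rotq(o["tool_rot"]);M=r.as_matrix()
    cur=np.arctan2(M[1,1],M[0,1])
    if psi is None: psi=cur
    elif turnnear: psi=cur+(psi-cur+np.pi/2)%np.pi-np.pi/2
    yv=np.array([np.cos(psi),np.sin(psi),0]);zv=np.array([0,0,-1.]);T=np.c_[np.cross(yv,zv),yv,zv]
    rv=(r.inv()*R.from_matrix(T)).as_rotvec()
    d=M.T@(np.array([x,y,z])-o["eef_pos"])*1000
    print("row",rv.round(3).tolist(),d.round(1).tolist(),"| cur",o["eef_pos"].round(4).tolist(),"psi",round(cur,3),"q7",round(o["q"][6],2),"t",round(o["t"],2),"F",o["contact_force"].round(1).tolist(),"w",round(o["gripper_width"],3),"g",round(o["grasp_force"],1))
def look(name,things,zs={}):
    o=bot.get_obs();p=bot.read_camera("wrist")
    if name: save(p,name)
    for n in things:
        print(n,[(np.round(d["xy"]).astype(int).tolist(),round(d["score"],2),ray(p,d["xy"],zs.get(n,Z[n]),o).round(4).tolist()) for d in bot.tip_of(n,p)[:2]])
    return p,o
E
python3 - <<'E'
from h import *
p,o=look("w1.png",Z)
print(np.array(p["tool_from_camera"]).round(3).tolist(),p["camera_matrix"])
go(.5,.05,.35)
E
```

```text
bearing_large_center [([332, 156], 0.97, [0.5022, 0.1237])]
bearing_small_center [([306, 334], 0.73, [0.4915, -0.1307]), ([405, 270], 0.59, [0.6173, -0.0196])]
nut_large_center [([418, 151], 0.57, [0.6081, 0.1401]), ([232, 19], 0.55, [0.3707, 0.2662])]
nut_small_center [([319, 257], 0.65, [0.4995, -0.0124])]
round_pad_large_top [([403, 269], 0.8, [0.6144, -0.0172])]
round_pad_small_top [([229, 20], 0.67, [0.3678, 0.2644])]
hex_pad_large_top [([368, 345], 0.95, [0.5828, -0.1387])]
hex_pad_small_top [([416, 76], 0.74, [0.5916, 0.2256]), ([306, 334], 0.34, [0.492, -0.1289])]
fitting_center []
coupling_center [([335, 63], 0.91, [0.4932, 0.2299])]
[[-0.001, -0.959, -0.284, 0.072], [1.0, -0.001, -0.0, 0.001], [0.0, -0.284, 0.959, -0.178], [0.0, 0.0, 0.0, 1.0]] [[402.05550225   0.         314.79299222]
 [  0.         402.05550225 236.25235311]
 [  0.           0.           1.        ]]
row [-0.0, 0.0, 0.0] [-51.0, 13.9, -7.2] | cur [0.4811, 0.0994, 0.3428] psi 0.099 q7 -0.2 t 2.9 F [-0.9, 0.1, -0.4] w 0.996 g 0.0
```

View pics/w1.png

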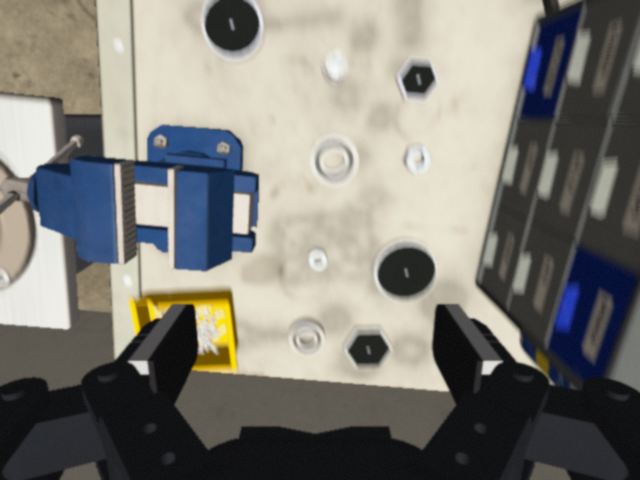

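The wrist view agrees: large bearing (335,158), small (307,336), nuts at (417,158) and (317,260), pads black. I'll measure the pads by segmentation while moving in over the large bearing.

```bash
cat >> h.py <<'E'
PADS=dict(round_pad_large_top=(.617,-.019),round_pad_small_top=(.369,.265),hex_pad_large_top=(.579,-.138),hex_pad_small_top=(.593,.223))
def pads(cam):
    o=bot.get_obs();p=bot.read_camera(cam);T=camT(p,o)
    g=p["pixels"].max(2)
    m=cv2.morphologyEx((g<55).astype(np.uint8),cv2.MORPH_CLOSE,np.ones((5,5)))
    n,l,s,c=cv2.connectedComponentsWithStats(m)
    for k,v in PADS.items():
        q=cv2.projectPoints(np.array([[v[0],v[1],.01]]),cv2.Rodrigues(T[:3,:3].T)[0],-T[:3,:3].T@T[:3,3],np.array(p["camera_matrix"]),np.array(p["distortion"]))[0][0,0]
        i=min(range(1,n),key=lambda i:np.hypot(*(c[i]-q))+(1e3 if s[i,4]<60 else 0))
        print(cam,k,q.round(0).tolist(),c[i].round(1).tolist(),s[i,4],ray(p,c[i],.01,o).round(4).tolist())
E
python3 - <<'E'
from h import *
for c in ["wrist","top","side"]: pads(c)
go(.502,.123,.1,0)
E
```

```text
wrist round_pad_large_top [405.0, 272.0] [405.7, 270.3] 2205 [0.6171, -0.0158]
wrist round_pad_small_top [231.0, 22.0] [231.7, 23.4] 2203 [0.3701, 0.2634]
wrist hex_pad_large_top [366.0, 347.0] [367.6, 348.0] 931 [0.5817, -0.1398]
wrist hex_pad_small_top [418.0, 82.0] [418.2, 77.5] 707 [0.592, 0.2274]
top round_pad_large_top [383.0, 178.0] [449.9, 195.7] 456 [0.5837, -0.1456]
top round_pad_small_top [230.0, 310.0] [230.8, 309.7] 824 [0.3699, 0.2644]
top hex_pad_large_top [446.0, 198.0] [449.9, 195.7] 456 [0.5837, -0.1456]
top hex_pad_small_top [254.0, 190.0] [251.6, 190.6] 280 [0.5918, 0.2283]
side round_pad_large_top [279.0, 223.0] [278.5, 224.3] 395 [0.6149, -0.0121]
side round_pad_small_top [373.0, 313.0] [373.6, 314.7] 706 [0.3681, 0.268]
side hex_pad_large_top [307.0, 203.0] [306.6, 203.6] 147 [0.5796, -0.1356]
side hex_pad_small_top [252.0, 283.0] [252.5, 285.5] 190 [0.5896, 0.2301]
row [-0.0, 0.0, 0.098] [22.2, 23.0, 242.9] | cur [0.4813, 0.0987, 0.3429] psi 0.098 q7 -0.2 t 3.05 F [-0.5, -0.0, -0.1] w 0.994 g 0.0
```

Emit:
{"api": "jog_arm", "payload": {
  "motion": [
    [0,0,0.098,22,23,60,85],
    [0,0,0.098,22,23,120,85],
    [0,0,0.098,22,23,180,85],
    [0,0,0.098,22,23,225,85],
    [0,0,0.098,22,23,243,85],
    [0,0,0.098,22,23,243,85],
    [0,0,0.098,22,23,243,85]
  ]
}}

```text
t: 3.92
eef_pos: [0.503, 0.1227, 0.1009]
tool_rot: [0.0, 0.707, 0.707, 0.001]
contact_force: [0.6, -0.0, 0.2]
gripper_width: 0.998
grasp_force: 0.0
```

```bash
python3 - <<'E'
from h import *
p,o=look("w2.png",["bearing_large_center","nut_large_center","coupling_center"])
go(.502,.123,.006,0)
E
```

```text
bearing_large_center [([309, 227], 0.86, [0.4999, 0.1212])]
nut_large_center [([464, 205], 0.89, [0.6056, 0.137])]
coupling_center [([293, 54], 0.92, [0.4914, 0.2299])]
row [0.002, -0.001, -0.001] [0.1, -1.0, 95.0] | cur [0.5029, 0.1228, 0.101] psi -0.001 q7 -0.13 t 4.12 F [0.7, 0.9, 0.9] w 0.996 g 0.0
```

View pics/w2.png

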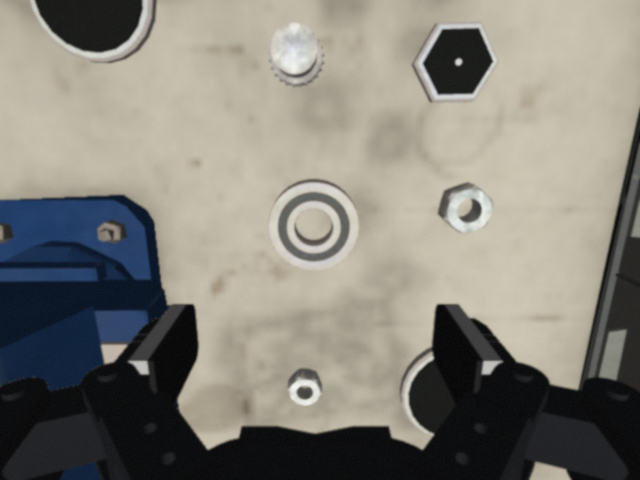

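Large bearing ring centre at about (314,225), clear all round; the vice is well left. I'll refine the centre by ellipse fit.

```bash
cat >> h.py <<'E'
def obj(p,o,xy,h,rad,z):
    """bright part near world xy: top-face ellipse/contour centre; rad px search scale in m"""
    T=camT(p,o);K=np.array(p["camera_matrix"]);D=np.array(p["distortion"])
    # rectify plane z=h to 0.25mm/px patch
    s=.00025;N=int(rad/s);a=np.arange(-N,N)*s
    X,Y=np.meshgrid(a+xy[0],a+xy[1]);P=np.stack([X,Y,np.full_like(X,h)],-1).reshape(-1,3)
    q=cv2.projectPoints(P,cv2.Rodrigues(T[:3,:3].T)[0],-T[:3,:3].T@T[:3,3],K,D)[0].reshape(2*N,2*N,2).astype(np.float32)
    return cv2.remap(p["pixels"],q[...,0],q[...,1],cv2.INTER_LINEAR)
E
python3 - <<'E'
from h import *
o=bot.get_obs();p=bot.read_camera("wrist")
a=obj(p,o,(.5,.122),.016,.045,0); b=obj(p,o,(.607,.138),.018,.03,0);c=obj(p,o,(.498,.0),.014,.03,0);d=obj(p,o,(.592,.227),.01,.045,0)
cv2.imwrite("pics/rect1.png",np.hstack([cv2.resize(i,(200,200) if 0 else (360,360))[:,:,::-1] for i in (b,c)]))
g=cv2.GaussianBlur(cv2.cvtColor(a,cv2.COLOR_RGB2GRAY),(5,5),0)
for r0,r1 in ((110,140),(85,110),(40,75)):
    h=cv2.HoughCircles(g,cv2.HOUGH_GRADIENT,1,50,param1=80,param2=15,minRadius=r0,maxRadius=r1)
    if h is not None: print([( .5+(q[0]-180)*.00025,.122+(q[1]-180)*.00025,q[2]*.25) for q in h[0][:3]])
m=(d.max(2)<55).astype(np.uint8);mm=cv2.moments(m);print("hexsmall",.592+(mm['m10']/mm['m00']-180)*.00025,.227+(mm['m01']/mm['m00']-180)*.00025)
print(ray(p,(313.5,225),.016,o))
E
```

```text
[(np.float32(0.502875), np.float32(0.123875), np.float32(30.225))]
[(np.float32(0.502875), np.float32(0.123375), np.float32(24.275))]
[(np.float32(0.502625), np.float32(0.123125), np.float32(18.325)), (np.float32(0.496375), np.float32(0.135875), np.float32(18.6)), (np.float32(0.511125), np.float32(0.134625), np.float32(18.325))]
hexsmall 0.5921566490838422 0.24560389289900672
[0.50276742 0.1248277 ]
```

View pics/rect1.png

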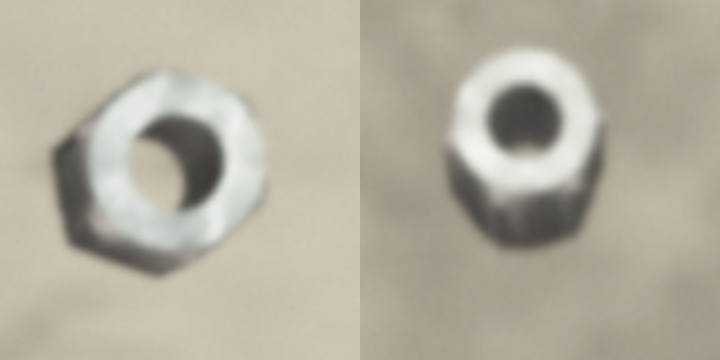

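Large nut centre and small nut both visible; hex sides can be read later close up. The bearing is at (.5028,.1237): descend and grip.

Emit:
{"api": "jog_arm", "payload": {
  "motion": [
    [0,0,0,1,0,40,85],
    [0,0,0,1,0,75,85],
    [0,0,0,1,0,95,85],
    [0,0,0,1,0,101,85],
    [0,0,0,1,0,101,80],
    [0,0,0,1,0,101,58],
    [0,0,0,1,0,101,50],
    [0,0,0,1,0,101,50],
    [0,0,0,1,0,101,50]
  ],
  "grip_force": 40
}}

```text
t: 5.3
eef_pos: [0.5023, 0.1235, -0.0008]
tool_rot: [0.0, 0.707, 0.707, 0.0]
contact_force: [-0.5, 0.1, 0.6]
gripper_width: 0.582
grasp_force: 0.0
```

```bash
python3 - <<'E'
from h import *
go(.617,-.016,.1,0)
E
```

```text
row [0.0, -0.0, -0.001] [-139.4, 114.9, -100.8] | cur [0.5023, 0.1235, -0.0008] psi -0.001 q7 -0.03 t 5.3 F [-0.5, 0.1, 0.6] w 0.582 g 0.0
```

```bash
python3 - <<'E'
from h import *
p,o=look("w3.png",["bearing_large_center"])
p=bot.read_camera("side");i=p["pixels"][180:340,230:430,::-1];cv2.imwrite("pics/s3.png",cv2.resize(i,None,fx=4,fy=3.7,interpolation=2))
E
```

```text
bearing_large_center []
```

View pics/w3.png

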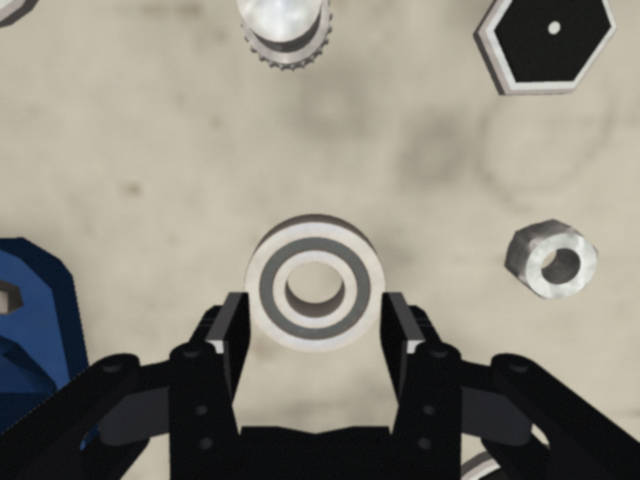

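View pics/s3.png

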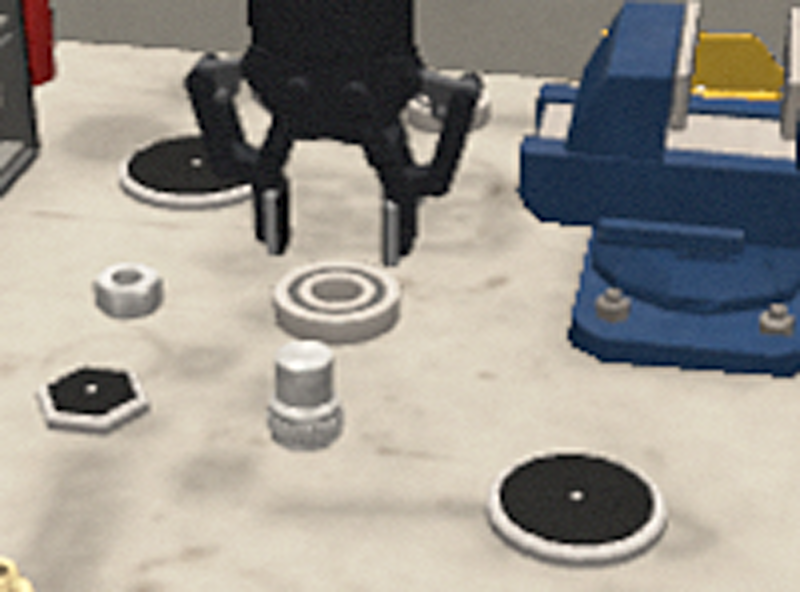

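The wrist view shows the bearing at (315,283) below the finger tips (row 293), and the side view shows the fingers hovering well above it. So the real finger tips stand higher than the reported TCP. I'll triangulate how much.

```bash
python3 - <<'E'
from h import *
w=bot.read_camera("wrist");o=bot.get_obs();s=bot.read_camera("side")
def rr(p,xy):
    T=camT(p,o);u=cv2.undistortPoints(np.array([[xy]],float),np.array(p["camera_matrix"]),np.array(p["distortion"]))[0,0]
    d=T[:3,:3]@np.r_[u,1];return T[:3,3],d/np.linalg.norm(d)
for a,b in (((382,293),(302,247.5)),((248,293),(326,251))):
    (p1,d1),(p2,d2)=rr(w,a),rr(s,b)
    t=np.linalg.lstsq(np.c_[d1,-d2],p2-p1,rcond=None)[0];print((p1+t[0]*d1).round(4),(p2+t[1]*d2).round(4))
go(.503,.1235,-.02,0)
E
```

```text
[0.5275 0.1336 0.0419] [0.5221 0.1324 0.0415]
[0.4775 0.1317 0.0375] [0.4754 0.1308 0.0383]
row [-0.0, 0.0, -0.001] [0.1, 0.9, 19.0] | cur [0.5021, 0.1234, -0.001] psi -0.001 q7 -0.03 t 5.55 F [-0.5, -0.0, 0.4] w 0.584 g 0.0
```

Tips are really ~40 mm above the reported TCP. I'll reopen, go down further carefully, and close.

Emit:
{"api": "jog_arm", "payload": {
  "motion": [
    [0,0,0,0,1,0,85],
    [0,0,0,0,1,0,85],
    [0,0,0,0,1,0,85],
    [0,0,0,0,1,10,85],
    [0,0,0,0,1,20,85],
    [0,0,0,0,1,28,85],
    [0,0,0,0,1,33,85],
    [0,0,0,0,1,33,85]
  ]
}}

```text
t: 6.55
eef_pos: [0.5028, 0.1232, -0.0345]
tool_rot: [-0.0, 0.708, 0.707, -0.0]
contact_force: [0.5, -0.3, -0.1]
gripper_width: 0.994
grasp_force: 0.0
```

Emit:
{"api": "jog_arm", "payload": {
  "motion": [
    [0,0,0,0,0,2,75],
    [0,0,0,0,0,2,58],
    [0,0,0,0,0,2,50],
    [0,0,0,0,0,2,50],
    [0,0,0,0,0,2,50]
  ],
  "grip_force": 40
}}

```text
t: 7.18
eef_pos: [0.5032, 0.1235, -0.0354]
tool_rot: [-0.0, 0.708, 0.707, 0.0]
contact_force: [-1.3, 0.4, 5.3]
gripper_width: 0.693
grasp_force: 42.5
```

Emit:
{"api": "jog_arm", "payload": {
  "motion": [
    [0,0,0,0,0,-15,50],
    [0,0,0,0,0,-50,50],
    [0,0,0,-20,15,-80,50],
    [0,0,0,-65,55,-80,50],
    [0,0,0,-105,90,-80,50],
    [0,0,0,-130,106,-80,50],
    [0,0,0,-139,114,-80,50],
    [0,0,0,-139,114,-80,50],
    [0,0,0,-139,114,-80,50]
  ]
}}

```text
t: 8.3
eef_pos: [0.6161, -0.0136, 0.0438]
tool_rot: [-0.001, 0.707, 0.708, -0.0]
contact_force: [-0.4, 0.2, -2.4]
gripper_width: 0.693
grasp_force: 44.3
```

```bash
python3 - <<'E'
from h import *
p,o=look("w4.png",["round_pad_large_top"])
pads("wrist");pads("side")
go(.617,-.016,.045,0)
E
```

```text
round_pad_large_top []
wrist round_pad_large_top [315.0, 261.0] [316.1, 221.9] 5947 [0.6176, 0.0036]
wrist round_pad_small_top [-418.0, -528.0] [316.1, 221.9] 5947 [0.6176, 0.0036]
wrist hex_pad_large_top [256.0, 435.0] [314.8, 309.1] 916 [0.6169, -0.0488]
wrist hex_pad_small_top [252.0, -335.0] [514.3, 60.6] 342 [0.7138, 0.0844]
side round_pad_large_top [279.0, 223.0] [278.5, 224.3] 393 [0.6151, -0.0121]
side round_pad_small_top [373.0, 313.0] [373.6, 314.7] 705 [0.3681, 0.2681]
side hex_pad_large_top [307.0, 203.0] [306.6, 203.6] 147 [0.5796, -0.1356]
side hex_pad_small_top [252.0, 283.0] [252.4, 285.5] 188 [0.5897, 0.2301]
row [-0.0, -0.0, 0.001] [-1.6, 0.4, -1.0] | cur [0.6166, -0.0144, 0.044] psi 0.001 q7 0.21 t 8.5 F [-0.3, -0.9, -2.5] w 0.694 g 44.3
```

View pics/w4.png

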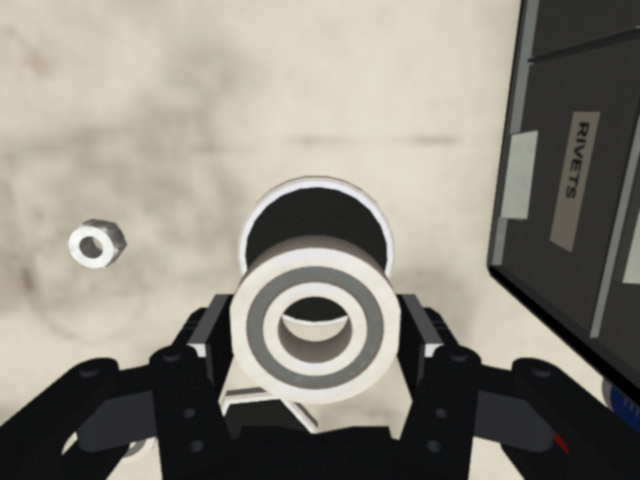

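Bearing held level; the pad's rim is centred near (317,250), i.e. below the tool. Lower and release.

Emit:
{"api": "jog_arm", "payload": {
  "motion": [
    [0,0,0,0,1,30,50],
    [0,0,0,0,1,52,50],
    [0,0,0,0,1,64,50],
    [0,0,0,0,1,68,50],
    [0,0,0,0,1,68,50],
    [0,0,0,0,1,68,70],
    [0,0,0,0,1,68,85],
    [0,0,0,0,1,68,85],
    [0,0,0,0,1,40,85],
    [0,0,0,0,1,-10,85]
  ]
}}

```text
t: 9.75
eef_pos: [0.6165, -0.0156, 0.0534]
tool_rot: [-0.001, 0.707, 0.707, -0.001]
contact_force: [1.5, 0.3, 0.6]
gripper_width: 0.992
grasp_force: 0.0
```

Emit:
{"api": "jog_arm", "payload": {
  "motion": [
    [0,0,0,0,-25,-62,85],
    [0,0,0,-40,-65,-85,85],
    [0,0,0,-85,-105,-85,85],
    [0,0,0,-110,-124,-85,85],
    [0,0,0,-115,-125,-85,85],
    [0,0,0,-115,-125,-85,85],
    [0,0,0,-115,-125,-85,85]
  ]
}}

```text
t: 10.62
eef_pos: [0.4939, -0.1293, 0.1389]
tool_rot: [0.0, 0.707, 0.708, 0.0]
contact_force: [0.5, 0.7, 1.4]
gripper_width: 0.996
grasp_force: 0.0
```

```bash
cat >> h.py <<'E'
def circ(p,o,xy,h,R_,tol=.002):
    a=obj(p,o,xy,h,R_+.02,0);N=a.shape[0]/2
    g=cv2.GaussianBlur(cv2.cvtColor(a,cv2.COLOR_RGB2GRAY),(5,5),0);k=4000
    c=cv2.HoughCircles(g,cv2.HOUGH_GRADIENT,1,60,param1=70,param2=12,minRadius=int((R_-tol)*k),maxRadius=int((R_+tol)*k))
    print("circ",None if c is None else [(round(float(xy[0]+(q[0]-N)/k),4),round(float(xy[1]+(q[1]-N)/k),4),round(float(q[2]/4),1)) for q in c[0][:2]])
def mate(p,o,a,z): 
    m=(a.max(2)<55)
E
python3 - <<'E'
from h import *
p,o=look("w5.png",["bearing_small_center","bearing_large_center","round_pad_large_top","hex_pad_large_top","nut_small_center"],{"bearing_large_center":.018})
circ(p,o,(.492,-.13),.016,.0255)
circ(p,o,(.617,-.014),.026,.0305);circ(p,o,(.617,-.014),.009,.0445)
go(.492,-.13,.0,0)
E
```

```text
bearing_small_center [([310, 212], 0.61, [0.4904, -0.1293])]
bearing_large_center [([498, 56], 0.96, [0.6195, -0.0176]), ([318, 47], 0.41, [0.4964, -0.0115])]
round_pad_large_top [([491, 57], 0.65, [0.6182, -0.0169])]
hex_pad_large_top [([424, 228], 0.77, [0.5813, -0.1419])]
nut_small_center [([317, 47], 0.62, [0.4962, -0.0099])]
circ [(0.4916, -0.1279, 24.9)]
circ [(0.6196, -0.0161, 31.2), (0.5981, -0.0241, 31.2)]
circ [(0.6146, -0.0176, 42.5), (0.6249, -0.0041, 42.5)]
row [-0.0, 0.0, -0.0] [0.2, -1.1, 138.9] | cur [0.4931, -0.1302, 0.1389] psi -0.0 q7 0.34 t 10.93 F [-0.3, -0.8, -0.8] w 0.994 g 0.0
```

View pics/w5.png

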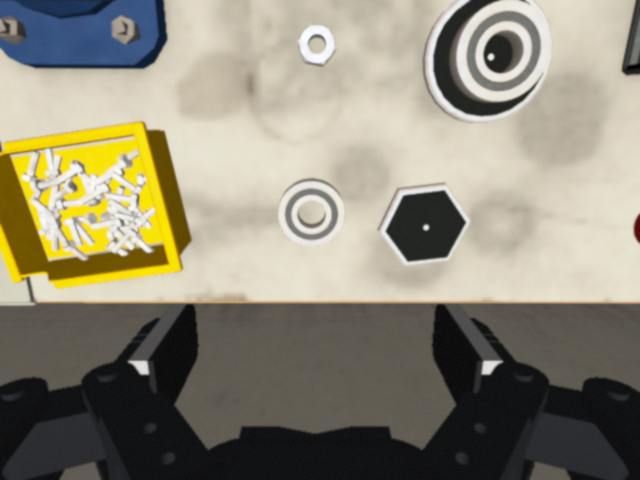

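Large bearing sits on its pad, its dot (491,57) visible in the bore (~2 mm off centre). Small bearing at (312,212), clear; I'll use a 65 mm opening to stay off the hex pad.

Emit:
{"api": "jog_arm", "payload": {
  "motion": [
    [0,0,0,1.7,-1.6,55,66],
    [0,0,0,1.7,-1.6,110,66],
    [0,0,0,1.7,-1.6,150,66],
    [0,0,0,1.7,-1.6,170,66],
    [0,0,0,1.7,-1.6,175,66],
    [0,0,0,1.7,-1.6,175,66],
    [0,0,0,1.7,-1.6,175,50],
    [0,0,0,1.7,-1.6,175,42],
    [0,0,0,1.7,-1.6,175,42],
    [0,0,0,1.7,-1.6,175,42]
  ],
  "grip_force": 40
}}

```text
t: 12.18
eef_pos: [0.4922, -0.1289, -0.0347]
tool_rot: [0.001, 0.707, 0.707, 0.001]
contact_force: [-1.5, 0.0, 5.7]
gripper_width: 0.578
grasp_force: 41.0
```

```bash
python3 - <<'E'
from h import *
go(.3695,.2645,.12,0)
go(.3695,.2645,.12,0.6)
print(bot.get_obs()["q"])
E
```

```text
row [0.002, -0.0, -0.001] [393.3, -122.8, -154.9] | cur [0.4922, -0.1289, -0.0347] psi -0.001 q7 0.54 t 12.18 F [-1.5, 0.0, 5.7] w 0.578 g 41.0
row [0.002, 0.0, -0.601] [393.3, -122.8, -154.9] | cur [0.4922, -0.1289, -0.0347] psi -0.001 q7 0.54 t 12.18 F [-1.5, 0.0, 5.7] w 0.578 g 41.0
[-0.15550147  0.59097674  0.36496537  2.12480303 -0.43347599  0.49433439
  0.53716071]
```

Emit:
{"api": "jog_arm", "payload": {
  "motion": [
    [0,0,0,0,0,-15,42],
    [0,0,0,0,0,-70,42],
    [0,0,0,40,0,-120,42],
    [0,0,-0.1,100,0,-155,42],
    [0,0,-0.2,160,0,-155,42],
    [0,0,-0.3,220,0,-155,42],
    [0,0,-0.4,280,-10,-155,42],
    [0,0,-0.5,340,-50,-155,42],
    [0,0,-0.6,380,-90,-155,42],
    [0,0,-0.6,393,-120,-155,42]
  ]
}}

```text
t: 13.42
eef_pos: [0.3697, 0.2671, 0.1201]
tool_rot: [-0.0, 0.465, 0.885, 0.001]
contact_force: [0.8, -1.1, -2.0]
gripper_width: 0.58
grasp_force: 43.0
```

Emit:
{"api": "jog_arm", "payload": {
  "motion": [
    [0,0,0,0,0,0,42],
    [0,0,0,0,0,0,42]
  ]
}}

```text
t: 13.68
eef_pos: [0.3724, 0.2639, 0.1198]
tool_rot: [0.0, 0.467, 0.884, 0.001]
contact_force: [0.8, -0.7, -2.5]
gripper_width: 0.578
grasp_force: 43.0
```

```bash
python3 - <<'E'
from h import *
p,o=look("w6.png",["round_pad_small_top","coupling_center"])
circ(p,o,(.3695,.2645),.009,.0365);circ(p,o,(.3695,.2645),.01,.032)
go(.3695,.2645,.02,0.6)
E
```

```text
round_pad_small_top [([310, 217], 0.88, [0.3693, 0.2632])]
coupling_center []
circ [(0.3724, 0.2626, 34.6)]
circ [(0.3696, 0.2646, 31.4)]
row [0.001, 0.0, -0.004] [2.8, -2.3, 99.3] | cur [0.3729, 0.2634, 0.1193] psi 0.596 q7 -0.06 t 13.82 F [0.2, 0.3, -2.6] w 0.581 g 43.0
```

View pics/w6.png

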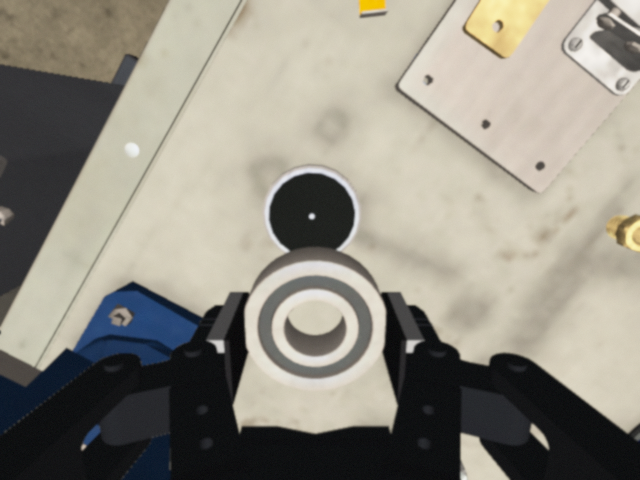

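Small bearing held level; pad dot at (311,216), so pad centre ≈ (.3695,.264). Lower and release.

Emit:
{"api": "jog_arm", "payload": {
  "motion": [
    [0,0,0,2.4,-2.4,55,42],
    [0,0,0,2.4,-2.4,105,42],
    [0,0,0,2.4,-2.4,133,42],
    [0,0,0,2.4,-2.4,142,42],
    [0,0,0,2.4,-2.4,143,42],
    [0,0,0,2.4,-2.4,143,42],
    [0,0,0,2.4,-2.4,143,66],
    [0,0,0,2.4,-2.4,143,70],
    [0,0,0,2.4,-2.4,130,70],
    [0,0,0,2.4,-2.4,80,70]
  ]
}}

```text
t: 15.08
eef_pos: [0.3671, 0.2637, 0.0389]
tool_rot: [-0.001, 0.467, 0.884, -0.002]
contact_force: [1.0, 1.2, 1.0]
gripper_width: 0.82
grasp_force: 0.0
```

```bash
python3 - <<'E'
from h import *
p=bot.read_camera("top")
print(bot.tip_of("bearing_small_center",p)[:1])
go(.607,.137,.10,0)
E
```

```text
[{'xy': [231.4, 311.7], 'score': 0.51}]
row [0.007, -0.004, 0.598] [-240.2, 122.2, -56.1] | cur [0.371, 0.2669, 0.0434] psi 0.598 q7 0.01 t 15.18 F [0.3, 0.7, 0.2] w 0.818 g 0.0
```

Emit:
{"api": "jog_arm", "payload": {
  "motion": [
    [0,0,0,0,0,-60,60],
    [0,0,0.1,-40,20,-80,60],
    [0,0,0.25,-90,50,-80,60],
    [0,0,0.4,-140,75,-80,60],
    [0,0,0.5,-190,100,-80,60],
    [0,0,0.6,-240,122,-70,60],
    [0,0,0.6,-240,122,-58,60],
    [0,0,0.6,-240,122,-58,60],
    [0,0,0.6,-240,122,-58,60],
    [0,0,0.6,-240,122,-58,60]
  ]
}}

```text
t: 16.42
eef_pos: [0.604, 0.1367, 0.0977]
tool_rot: [-0.0, 0.707, 0.707, 0.0]
contact_force: [-0.3, 0.4, 0.4]
gripper_width: 0.705
grasp_force: 0.0
```

```bash
python3 - <<'E'
from h import *
bot.read_camera("wrist")
p,o=look("w7.png",["nut_large_center","hex_pad_small_top"])
a=obj(p,o,(.607,.137),.018,.03,0)
i=p["pixels"][170:290,240:400]
cv2.imwrite("pics/n7.png",np.hstack([cv2.resize(a,(480,480)),cv2.resize(i[:,20:140],(320,320))[np.r_[0:320]].repeat(1,0) if 0 else cv2.resize(i[:,20:140],(320,480))])[:,:,::-1])
go(.607,.137,-.03,0)
E
```

```text
nut_large_center [([319, 226], 0.85, [0.6078, 0.1366])]
hex_pad_small_top [([295, 86], 0.7, [0.5926, 0.2268])]
row [0.0, -0.0, -0.0] [1.0, 2.6, 127.4] | cur [0.6044, 0.1359, 0.0974] psi -0.0 q7 -0.05 t 16.62 F [0.5, -0.1, -0.6] w 0.702 g 0.0
```

View pics/n7.png

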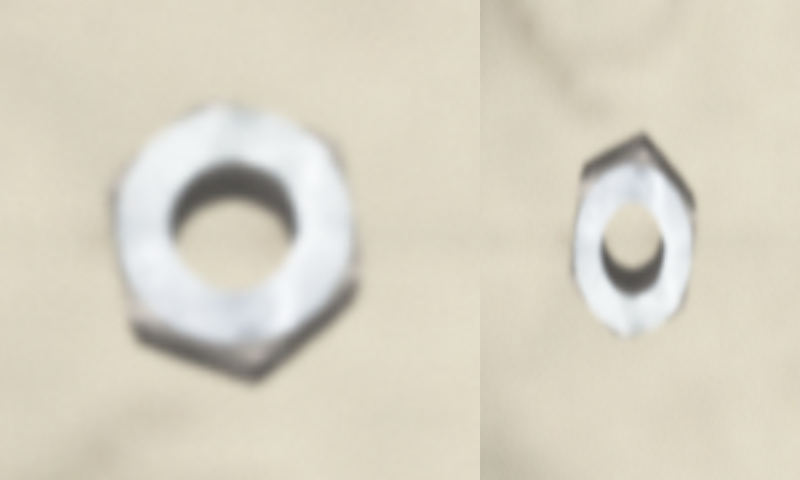

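Nut's base edges run at about 21°, 81°, −39°, so a flat pair is normal to −9.5°; centre ≈ (.6065,.1348). Grip with psi = −0.16.

Emit:
{"api": "jog_arm", "payload": {
  "motion": [
    [0,0,0.16,-1.1,2.1,50,50],
    [0,0,0.16,-1.1,2.1,95,50],
    [0,0,0.16,-1.1,2.1,120,50],
    [0,0,0.16,-1.1,2.1,129,50],
    [0,0,0.16,-1.1,2.1,129,50],
    [0,0,0.16,-1.1,2.1,129,30],
    [0,0,0.16,-1.1,2.1,129,20],
    [0,0,0.16,-1.1,2.1,129,20],
    [0,0,0.16,-1.1,2.1,129,20]
  ],
  "grip_force": 40
}}

```text
t: 17.75
eef_pos: [0.6078, 0.1346, -0.0304]
tool_rot: [0.0, 0.762, 0.648, 0.001]
contact_force: [-0.1, 0.4, 7.2]
gripper_width: 0.334
grasp_force: 40.5
```

```bash
python3 - <<'E'
from h import *
go(.5815,-.14,.08,-.16)
E
```

```text
row [0.002, -0.001, -0.001] [-275.2, 18.3, -110.8] | cur [0.6078, 0.1346, -0.0304] psi -0.161 q7 -0.09 t 17.75 F [-0.1, 0.4, 7.2] w 0.334 g 40.5
```

Emit:
{"api": "jog_arm", "payload": {
  "motion": [
    [0,0,0,0,0,-15,20],
    [0,0,0,0,0,-60,20],
    [0,0,0,-30,0,-105,20],
    [0,0,0,-85,5,-111,20],
    [0,0,0,-140,9,-111,20],
    [0,0,0,-195,13,-111,20],
    [0,0,0,-245,16,-111,20],
    [0,0,0,-270,18,-111,20],
    [0,0,0,-275,18,-111,20],
    [0,0,0,-275,18,-111,20]
  ]
}}

```text
t: 19.0
eef_pos: [0.5804, -0.1389, 0.0793]
tool_rot: [-0.0, 0.761, 0.648, 0.0]
contact_force: [0.5, 0.5, -1.0]
gripper_width: 0.331
grasp_force: 39.7
```

```bash
python3 - <<'E'
from h import *
bot.read_camera("wrist")
p,o=look("w8.png",["hex_pad_large_top","nut_small_center"])
a=obj(p,o,(.498,-.005),.014,.03,0)
cv2.imwrite("pics/n8.png",np.hstack([cv2.resize(p["pixels"],(560,420)),cv2.resize(a,(240,240))[np.arange(420)%240]])[:,:,::-1])
go(.5815,-.14,-.02,-.16)
E
```

```text
hex_pad_large_top [([317, 235], 0.77, [0.5823, -0.1386])]
nut_small_center [([129, 40], 0.69, [0.4956, -0.0093])]
row [-0.0, -0.001, 0.002] [-1.8, 1.2, 98.9] | cur [0.5806, -0.1381, 0.0789] psi -0.158 q7 0.29 t 19.2 F [0.1, -0.6, -0.8] w 0.334 g 39.7
```

View pics/n8.png

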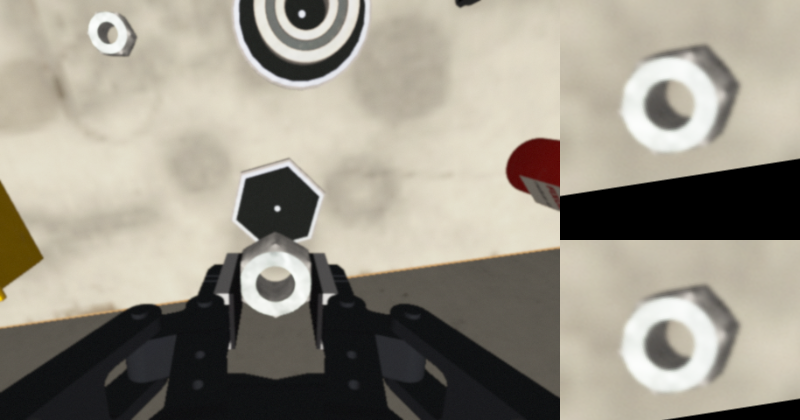

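Nut held level; pad dot ≈ (317,238). Lower and release, then go to the small nut.

Emit:
{"api": "jog_arm", "payload": {
  "motion": [
    [0,0,0,-1.2,1.6,50,20],
    [0,0,0,-1.2,1.6,82,20],
    [0,0,0,-1.2,1.6,95,20],
    [0,0,0,-1.2,1.6,98,20],
    [0,0,0,-1.2,1.6,98,20],
    [0,0,0,-1.2,1.6,98,40],
    [0,0,0,-1.2,1.6,98,50],
    [0,0,0,-1.2,1.6,98,50],
    [0,0,0,-1.2,1.6,60,50],
    [0,0,0,-1.2,1.6,0,50]
  ]
}}

```text
t: 20.45
eef_pos: [0.5801, -0.141, 0.0786]
tool_rot: [-0.001, 0.762, 0.648, -0.001]
contact_force: [0.6, -0.5, 0.9]
gripper_width: 0.583
grasp_force: 0.0
```

```bash
python3 - <<'E'
from h import *
go(.4965,-.007,.1,0)
E
```

```text
row [-0.004, 0.0, -0.161] [118.8, -104.1, -21.0] | cur [0.5801, -0.141, 0.0786] psi -0.161 q7 0.3 t 20.45 F [0.6, -0.5, 0.9] w 0.583 g 0.0
```

Emit:
{"api": "jog_arm", "payload": {
  "motion": [
    [0,0,-0.03,25,-20,-21,50],
    [0,0,-0.06,60,-52,-21,50],
    [0,0,-0.16,95,-83,-21,50],
    [0,0,-0.16,115,-100,-21,50],
    [0,0,-0.16,119,-104,-21,50],
    [0,0,-0.16,119,-104,-21,50],
    [0,0,-0.16,119,-104,-21,50]
  ]
}}

```text
t: 21.32
eef_pos: [0.4988, -0.0086, 0.1002]
tool_rot: [0.0, 0.708, 0.706, 0.0]
contact_force: [-0.2, 0.7, -0.5]
gripper_width: 0.584
grasp_force: 0.0
```

```bash
python3 - <<'E'
from h import *
bot.read_camera("wrist")
p,o=look("w9.png",["nut_small_center","nut_large_center","hex_pad_large_top"],{"nut_large_center":.019})
a=obj(p,o,(.4965,-.007),.014,.03,0)
b=obj(p,o,(.4965,-.007),.0,.03,0)
cv2.imwrite("pics/n9.png",np.hstack([cv2.resize(a,(400,400)),cv2.resize(b,(400,400))])[:,:,::-1])
go(.4965,-.007,-.035,0)
E
```

```text
nut_small_center [([311, 228], 0.62, [0.4965, -0.0106]), ([483, 240], 0.26, [0.6181, -0.0203])]
nut_large_center []
hex_pad_large_top []
row [0.0, 0.0, -0.002] [0.9, -1.8, 134.9] | cur [0.4983, -0.0079, 0.0999] psi -0.002 q7 0.14 t 21.57 F [-0.1, 1.2, 0.7] w 0.584 g 0.0
```

View pics/n9.png

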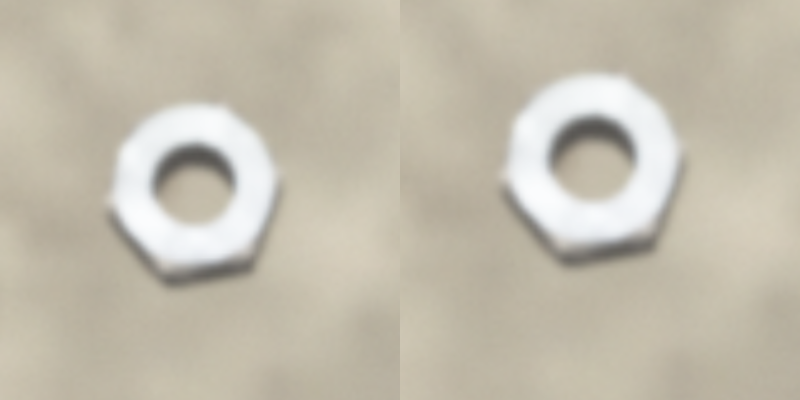

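Small nut base edges run at about −10°, 50°, −70°, so psi ≈ 20° (0.355); centre ≈ (.4957,−.0094). Grip.

Emit:
{"api": "jog_arm", "payload": {
  "motion": [
    [0,0,-0.18,-1.5,-2.6,40,46],
    [0,0,-0.355,-1.5,-2.6,80,46],
    [0,0,-0.355,-1.5,-2.6,115,46],
    [0,0,-0.355,-1.5,-2.6,130,46],
    [0,0,-0.355,-1.5,-2.6,133,46],
    [0,0,-0.355,-1.5,-2.6,133,46],
    [0,0,-0.355,-1.5,-2.6,133,25],
    [0,0,-0.355,-1.5,-2.6,133,15],
    [0,0,-0.355,-1.5,-2.6,133,15],
    [0,0,-0.355,-1.5,-2.6,133,15]
  ],
  "grip_force": 40
}}

```text
t: 22.82
eef_pos: [0.4963, -0.0086, -0.0318]
tool_rot: [0.001, 0.572, 0.821, 0.001]
contact_force: [-0.8, 0.1, 6.3]
gripper_width: 0.259
grasp_force: 39.1
```

```bash
python3 - <<'E'
from h import *
go(.592,.227,.09,.355)
E
```

```text
row [0.002, 0.0, -0.001] [187.8, 171.7, -121.5] | cur [0.4963, -0.0086, -0.0318] psi 0.354 q7 0.58 t 22.82 F [-0.8, 0.1, 6.3] w 0.259 g 39.1
```

Emit:
{"api": "jog_arm", "payload": {
  "motion": [
    [0,0,0,0,0,-15,15],
    [0,0,0,0,0,-65,15],
    [0,0,0,20,18,-115,15],
    [0,0,0,60,55,-121,15],
    [0,0,0,100,92,-121,15],
    [0,0,0,140,128,-121,15],
    [0,0,0,175,160,-121,15],
    [0,0,0,188,172,-121,15],
    [0,0,0,188,172,-121,15],
    [0,0,0,188,172,-121,15]
  ]
}}

```text
t: 24.08
eef_pos: [0.5913, 0.2247, 0.0883]
tool_rot: [0.0, 0.573, 0.82, -0.001]
contact_force: [1.0, -1.7, -0.4]
gripper_width: 0.259
grasp_force: 39.7
```

```bash
python3 - <<'E'
from h import *
bot.read_camera("wrist")
p,o=look("w10.png",["hex_pad_small_top"])
go(.592,.227,-.02,.355)
E
```

```text
hex_pad_small_top []
row [-0.0, 0.0, -0.003] [1.5, 1.1, 108.3] | cur [0.5915, 0.2252, 0.0883] psi 0.352 q7 0.12 t 24.23 F [0.9, -0.2, -0.6] w 0.263 g 39.7
```

View pics/w10.png

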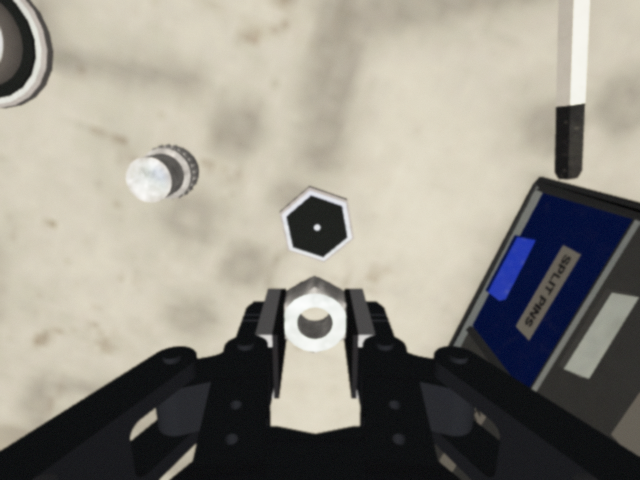

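Nut held level, pad dot at (317,228): offset about (+1.8,+2) mm. Lower and release; coupling well clear at (150,178).

Emit:
{"api": "jog_arm", "payload": {
  "motion": [
    [0,0,0,1.8,2,50,15],
    [0,0,0,1.8,2,90,15],
    [0,0,0,1.8,2,105,15],
    [0,0,0,1.8,2,109,15],
    [0,0,0,1.8,2,109,15],
    [0,0,0,1.8,2,109,35],
    [0,0,0,1.8,2,109,44],
    [0,0,0,1.8,2,109,44],
    [0,0,0,1.8,2,70,44],
    [0,0,0,1.8,2,10,44]
  ]
}}

```text
t: 25.48
eef_pos: [0.5913, 0.2291, 0.0775]
tool_rot: [-0.001, 0.571, 0.821, -0.002]
contact_force: [0.6, 0.3, -0.2]
gripper_width: 0.516
grasp_force: 0.0
```

Emit:
{"api": "jog_arm", "payload": {
  "motion": [
    [0,0,0.1,-20,-10,-60,44],
    [0,0,0.2,-60,-40,-120,44],
    [0,0,0.3,-110,-70,-160,44],
    [0,0,0.35,-140,-90,-210,44],
    [0,0,0.35,-140,-90,-240,44],
    [0,0,0.35,-140,-90,-240,44],
    [0,0,0.35,-140,-90,-240,44]
  ]
}}

```text
t: 26.35
eef_pos: [0.5566, 0.0675, 0.3176]
tool_rot: [-0.0, 0.705, 0.709, 0.0]
contact_force: [-0.4, 0.6, 0.3]
gripper_width: 0.517
grasp_force: 0.0
```

```bash
python3 - <<'E'
from h import *
bot.read_camera("wrist")
p,o=look("w11.png",Z,dict(bearing_large_center=.018,bearing_small_center=.018,nut_large_center=.019,nut_small_center=.017))
print(o["eef_pos"],o["t"])
E
```

```text
bearing_large_center [([363, 248], 0.95, [0.6171, -0.0169]), ([360, 248], 0.26, [0.6133, -0.0173])]
bearing_small_center []
nut_large_center [([336, 333], 0.69, [0.586, -0.1352])]
nut_small_center [([351, 30], 0.78, [0.5945, 0.2296]), ([360, 246], 0.38, [0.6132, -0.0138])]
round_pad_large_top [([361, 250], 0.82, [0.6155, -0.0214])]
round_pad_small_top []
hex_pad_large_top [([331, 332], 0.67, [0.5788, -0.1384])]
hex_pad_small_top [([347, 32], 0.77, [0.5908, 0.2284]), ([329, 333], 0.52, [0.5764, -0.1409])]
fitting_center []
coupling_center [([252, 30], 0.74, [0.4894, 0.2279])]
[0.5562454  0.06778953 0.3168829 ] 26.4
```

View pics/w11.png

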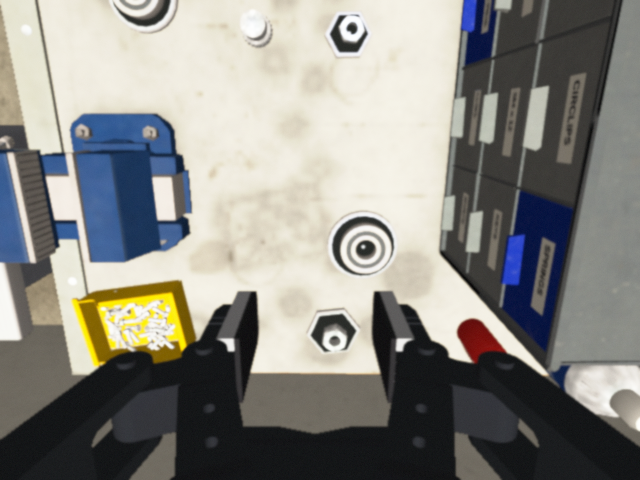

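Everything stands on its pad: nuts at (335,340) and (351,28), large bearing (364,247). I've used my picture allowance, so I'll verify offsets numerically.

```bash
python3 - <<'E'
from h import *
o=bot.get_obs();p=bot.read_camera("wrist")
print("clicks",ray(p,(334,341),.028,o),ray(p,(351,28),.024,o))
def inner(p,o,xy,h,r):   # bright blob (part's top) inside the black facing
    a=obj(p,o,xy,h,r,0);m=(cv2.cvtColor(a,cv2.COLOR_RGB2GRAY)>120).astype(np.uint8)
    n,l,s,c=cv2.connectedComponentsWithStats(m);N=a.shape[0]/2
    i=min(range(1,n),key=lambda i:np.hypot(*(c[i]-N))+(1e3 if s[i,4]<800 else 0));return (np.array(xy)+(c[i]-N)*.00025).round(4),s[i]*.25
print("nutL",inner(p,o,(.582,-.1395),.028,.026));print("nutS",inner(p,o,(.592,.2275),.024,.019))
circ(p,o,(.6175,-.016),.026,.0305,.003);circ(p,o,(.6175,-.016),.009,.0445,.002)
t=bot.read_camera("top")
print("top nutL",inner(t,o,(.582,-.1395),.028,.026));print("top nutS",inner(t,o,(.592,.2275),.024,.019))
circ(t,o,(.3695,.264),.026,.0255,.003);circ(t,o,(.3695,.264),.009,.0365,.002)
circ(t,o,(.6175,-.016),.026,.0305,.003)
for n,z in (("bearing_small_center",.018),("fitting_center",.018),("coupling_center",.0235)): print(n,[ray(t,d["xy"],z).round(4) for d in bot.tip_of(n,t)[:1]])
s=bot.read_camera("side")
for n,z in (("bearing_small_center",.018),("round_pad_small_top",.01),("nut_large_center",.019),("hex_pad_large_top",.01),("fitting_center",.018)): print(n,[ray(s,d["xy"],z).round(4) for d in bot.tip_of(n,s)[:1]])
E
```

```text
clicks [ 0.58344743 -0.14344955] [0.59548315 0.22931693]
nutL (array([ 0.5827, -0.1475]), array([   0.  ,    0.  ,   52.  ,   46.75, 6343.25]))
nutS (array([0.5948, 0.2321]), array([   0.  ,    0.  ,   38.  ,   38.  , 3455.75]))
circ [(0.6189, -0.0159, 31.6), (0.6104, -0.0029, 27.8)]
circ [(0.6206, -0.0141, 43.2), (0.6121, -0.0276, 43.5)]
top nutL (array([ 0.5819, -0.1396]), array([    0.,     0.,    52.,    52., 10816.]))
top nutS (array([0.5966, 0.2311]), array([   0.,    0.,   38.,   38., 3092.]))
circ [(0.3694, 0.2649, 26.1)]
circ [(0.3664, 0.2669, 35.3)]
circ None
bearing_small_center [array([0.3667, 0.2642])]
fitting_center [array([0.5753, 0.3879])]
coupling_center [array([0.5005, 0.2348])]
bearing_small_center [array([0.3676, 0.2696])]
round_pad_small_top [array([0.3688, 0.2669])]
nut_large_center [array([ 0.5822, -0.1337])]
hex_pad_large_top [array([ 0.5845, -0.1285])]
fitting_center [array([0.5675, 0.3909])]
```

```bash
python3 -c "
from station import bot
print(bot.hand_in())"
```

```text
the job is handed in; nothing more can be done
None
```

I placed both bearings and both nuts on their matching pads, roughly 2–5 mm off centre by my last camera measurements (the limit is 12 mm), with the fitting and coupling untouched; I handed the job in at about 27 s, no verdict came back, and I viewed 15 pictures against the limit of 14.

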